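# Weigh the trinket box on the notched beam scale

## Robot

A 6-joint arm with a two-finger parallel gripper is mounted at the origin on the work surface. World frame = base frame: x ahead of the robot, y to its left, z up, the work surface at z = 0. Lengths are in m, angles in rad, forces in N, time in s.
With the tool pointing down it reaches from about 0.275 to 0.85 m from the base axis. Payload 5.2 kg.
Tool frame: the origin (TCP) lies on the centre line of the jaws, within the pads' length; the fingertips stand 11 mm ahead of it and the grasp point (between the pads) lies 8 mm behind it; y points along the fingers, z is the direction in which the jaws open and shut, and the axes are right-handed (so a half turn about y gives the same grasp; the last joint's range is limited). The gripper opens to 85 mm and grips with 20 to 120 N. Pads are 22 mm wide; open, the fingers measure 114 mm over their backs; the gripper's body (76 mm by 85 mm) begins 54 mm behind the grasp point. The pads swing forward as they close: fully open they stand 13 mm farther back than shut.
Start: joints at [1.012, 0.259, 1.535, -0, 1.348, -0.203], TCP at [0.192, 0.516, 0.242] pointing down, gripper open.
Joint ranges: [-3.14, 3.14], [-0.91, 2.08], [0.19, 2.58], [-1.22, 4.36], [0.22, 2.71], [-3.12, 3.12]. Speed limits (rad/s): [2.57, 2.57, 3.14, 3.14, 3.14, 3.14].

## Interface

Orientations are given as a unit quaternion [w, x, y, z].
In Python, from station import status, cams, order gives the robot as it stands.
- The arm moves only by the tool servo_tool, never from a script. Its argument "increments" is a list that holds one entry, the list of rows, each a list of 6 numbers: the shift along the world's x, y, z in m, then the turn, a rotation vector about the world's x, y, z in degrees. A call has 1 to 20 rows; each row shifts and turns the commanded pose from where the row before left it; what a row does not reach is not made up. A row lasts 1/10 s, in which the tool goes at most 50 mm and 8.59 degrees, less where a joint would pass 70% of its speed; a pose out of reach is approached as far as the arm can. A call with a gripper value outside its range is refused whole. "gripper" is the opening, from 0 (shut) to 1 (fully open), set as the call begins (left out, the last holds). The fingers move at their own pace and stop on an object; "grip_force" is the grip in N (left out, the last holds). Time passes only in rows, so rows that do not move let the fingers close. It gives the time, the measured TCP pose, the force and the opening at its end, in the units of the state.
- status.read_state(): the state, without advancing time (a new reading comes with each control period).
- cams.capture(name): name is "scene" or "top"; returns a dict with "color" (400x640x3 uint8, red, green, blue), "camera_matrix" (3x3 intrinsics, pixels), "pose" (4x4, takes a point from camera to world coordinates). Camera axes: x right, y down, z forward; pixel columns grow to the right and rows downward; lengths in m; the calibration is good to about 2 mm. A picture is of the moment at which its call begins. There is no depth.
- order.hand_in(): hands the job in, once; it reports no verdict.
The state is a dict: "t": time; "joints": joint angles; "joint_vel": joint speeds; "joint_torque": joint torques, N m; "eef_pos": TCP position; "tool_rot": TCP orientation; "wrist_force": force on the tool from outside, world axes, zero at the start; "ft_torque": the same for the moment, N m; "finger_gap": opening from 0.0 (shut) to 1.0 (fully open).
Only numpy, scipy, OpenCV 4.12 (cv2) and the standard library are available. Lean on these libraries where they do the work, as an engineer would, in place of code of your own. Each camera call takes 0.05 s, during which the arm holds its last target.

## Task

Weigh the little wooden trinket box on the beam scale: stand it upright in the middle of the round pan and let go, then push the sliding weight along the notched beam by its upright knob until, with nothing touching the scale but the box, the beam's pointer comes to rest between the two lines on the end plate. Be gentle: set the box down softly, only nudge the weight with light pushes, never pinch it or lean on the beam, and leave the other things where they are.

Things in the scene. Friction and masses are not known exactly. Their poses are not given: they have to be found in the camera images.
- box_centre (a point): Centre (half-way up) of the pale wooden trinket box, a closed upright block 44 mm (its own x) by 58 mm (its own y) by 50 mm tall with a dark seam near the top; loose, standing on the cabinet top. Its mass is not known: between 0.19 and 0.34 kg. Grasp it across the 44 mm.
- scale: Grey foot and pillar of the beam scale, fixed to the cabinet top. Origin on the cabinet top under the beam's pivot; z up; y runs along the level beam from the pivot towards the sliding weight and pointer (the pan is on the -y side). Foot 110 mm wide, 14 mm thick, from y = -55 to +325 mm. The pillar's cheeks reach 140 mm above the cabinet top and are 24 mm long along y.
- pivot (a point): Pivot of the beam, on the beam's middle line, 130 mm above the cabinet top; axis along the scale's x. Empty, the beam would be level with the sliding weight's centre 40 mm from here. With the box on it is level with the weight at about 40 mm + (box mass / 0.262 kg) x (distance of the box's centre from the pivot along the beam). Axes as scale.
- end_plate (a point): Centre of the white end plate (44 mm along y, 90 mm tall, fixed) beside the pointer, on its -x side, 288 mm from the pivot and at pivot height. Its +x face bears two dark horizontal lines, 9.6 mm above and below the centre: the pointer belongs between them.
- beam (a joint): Beam angle: 0 = level, pointer midway; positive = pointer end down, negative = pan down; stops at -0.085 and +0.085, plate lines at -0.033 and +0.033. Once untouched it settles in about 1.5 s; between the stops, 1 mm of the weight outwards turns it by about +0.0057. A push on the knob itself tips the beam (outward push: pointer end down), so the angle is true only with the knob untouched.
- poise (a joint): Place of the sliding weight along the beam: 0 = innermost, its centre 45 mm from the pivot; grows outwards to 0.184 m. It clicks into notches 8 mm apart (0, 0.008, 0.016 ...) and stays there; about 4 to 5 N along the beam moves it over to the next notch. More than 20 N on the weight or the beam damages the scale.
- knob (a point): Middle of the upright round brass knob of the sliding weight, 14 mm diameter, 49 mm tall, from 17 to 66 mm above the beam's middle line (this point: 41.5 mm). It stands on the weight, a brass block 30 x 30 mm and 34 mm tall, centred on the beam. The beam is a steel bar 12 mm tall, 8 mm wide, with notch teeth reaching 9 mm above its middle line.
- pan (a point): Centre of the upper face of the flat round steel pan, 100 mm diameter, 4 mm thick, fixed to the beam 100 mm from the pivot on the side away from the sliding weight and 30 mm below the beam's middle line. A post 8 mm thick joins it to the beam 42 mm from the pivot. It moves up and down and tilts with the beam.
- pointer_tip (a point): Dark flat tip of the pointer at the far end of the beam, 292 mm from the pivot, in front of the end plate.
- key_bowl: Navy ceramic bowl, 170 mm across and 60 mm tall, origin at its underside; bystander.
- keys: Bunch of three flat steel keys on a ring, lying flat, reaching 75 mm from its origin; bystander.
- torch: Black plastic torch lying on its side, 155 mm long along its x, 44 mm thick; bystander.
- coin_bowl: Small glass bowl of coins, 86 mm across and 40 mm tall, origin at its underside; bystander.
- tea_light: Amber glass tea light holder, 56 mm across, 50 mm tall; bystander.
- tape: Grey tape measure, 62 by 30 by 56 mm tall; bystander.
- polish: Plain metal polish can, 60 mm across, 90 mm tall; bystander.
There are look-alikes about, which are no part of the job. Of the things shaped like the part that bears box_centre, the wooden one is meant.

How it is judged:
On the way, in this order (a step that is already met when the one before it is completed fails the run):
1. the box stands in the middle of the pan, let go, and has tipped the pan side down (horizontal distance between box_centre and pan below 0.02 m and z of box_centre in the frame of pan between 0.02 and 0.03 m and contact force between box and anything else above 0.5 N and contact force between box and the fingers below 0.05 N and value of joint beam below -0.06 rad), for 0.2 s.
2. the pointer rests between the lines with the scale untouched (value of joint beam between -0.033 and 0.033 rad and velocity of joint beam between -0.03 and 0.03 rad/s and contact force between each of the arm, the fingers and scale below 0.05 N), for 0.5 s.
At the end, for the whole second after the job is handed in: The box stands upright on the pan, its centre within 20 mm of the pan's centre, and the beam is at rest with its pointer between the two lines (within 0.033 rad of level), nothing else touching the scale or the box (value of joint beam between -0.033 and 0.033 rad and velocity of joint beam between -0.03 and 0.03 rad/s and horizontal distance between box_centre and pan below 0.02 m and z of box_centre in the frame of pan between 0.02 and 0.03 m and angle between box_centre's own z axis and vertical below 0.12 rad and linear speed of box below 0.02 m/s).
It fails at once if the sliding weight, beam or pan is pushed, pinched or leaned on with more than 20 N (contact force between any of the fingers, the arm and scale above 20 N).
It fails at once if the box is slammed or pressed on the pan with more than 20 N (contact force between box and scale above 20 N).
It fails at once if a bystander is moved more than 30 mm (distance of any of key_bowl, keys, torch, coin_bowl, tea_light, tape, polish from where it was at the start of the episode above 0.03 m).
It also fails if it takes over 72 s, if anything falls off the work surface, if the arm or the gripper's body presses on something with over 40 N, if the wrist force passes 120 N, or if a joint passes its speed limit or range.

## Working session

There is one attempt and no reset: what is moved stays moved. The work goes in short steps, Python scripts to look and compute and a tool call to move; the robot and the scene stay as the last step left them, time stands still between calls to the robot, and variables do not carry over. Pictures are saved under pics/ and viewed, and the job is handed in when it is done.

Besides the shell and the picture viewer there is one more tool, called after ">>>" as name(argument=value, ...), one argument or row to a line, values as JSON. servo_tool: Moves the arm, as the interface text tells. Its arguments: {"type":"object","properties":{"increments":{"type":"array"},"gripper":{"type":"number"},"grip_force":{"type":"number"}},"required":["increments"]}

```bash
mkdir -p pics; ls; python3 - <<'E'
from station import status,cams
import cv2,json,numpy as np
s=status.read_state();print({k:np.round(v,3).tolist() for k,v in s.items()})
for n in("scene","top"):
    d=cams.capture(n);cv2.imwrite(f"pics/{n}0.png",d["color"][:,:,::-1])
    np.savez(f"pics/{n}.npz",K=d["camera_matrix"],P=d["pose"],c=d["color"])
    print(n,d["camera_matrix"].tolist(),np.round(d["pose"],4).tolist())
E
```

```text
pics
{'t': 0.0, 'joints': [1.012, 0.259, 1.536, -0.0, 1.348, -0.203], 'joint_vel': [-0.0, 0.0, 0.002, 0.001, -0.0, -0.0], 'joint_torque': [-0.001, -44.604, -29.056, -0.0, 0.012, 0.0], 'eef_pos': [0.191, 0.515, 0.242], 'tool_rot': [-0.695, 0.697, -0.125, 0.125], 'wrist_force': [-0.61, -0.766, -0.204], 'ft_torque': [0.02, -0.004, -0.013], 'finger_gap': 1.002}
scene [[474.0511969608376, 0.0, 317.7497576235416], [0.0, 474.0511969608376, 200.1843751247937], [0.0, 0.0, 1.0]] [[0.864, 0.3969, -0.3097, 1.1116], [0.5034, -0.6887, 0.5219, -0.9304], [-0.0061, -0.6068, -0.7948, 1.5049], [0.0, 0.0, 0.0, 1.0]]
top [[445.87420575179254, 0.0, 311.4815253775148], [0.0, 445.87420575179254, 195.6936094188888], [0.0, 0.0, 1.0]] [[0.0285, -0.9958, 0.087, 0.4651], [-0.9993, -0.0304, -0.0202, -0.0132], [0.0228, -0.0864, -0.996, 1.4025], [0.0, 0.0, 0.0, 1.0]]
```

View pics/scene0.png

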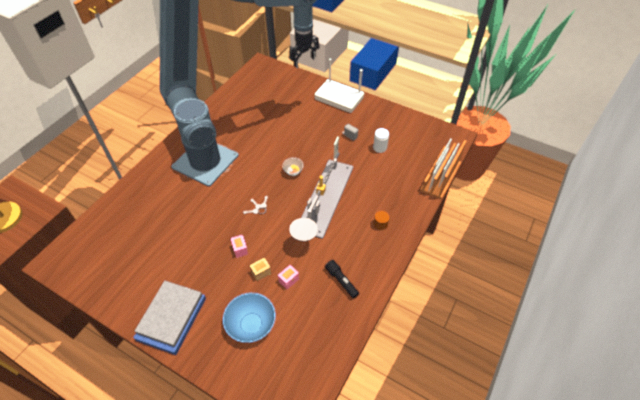

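View pics/top0.png

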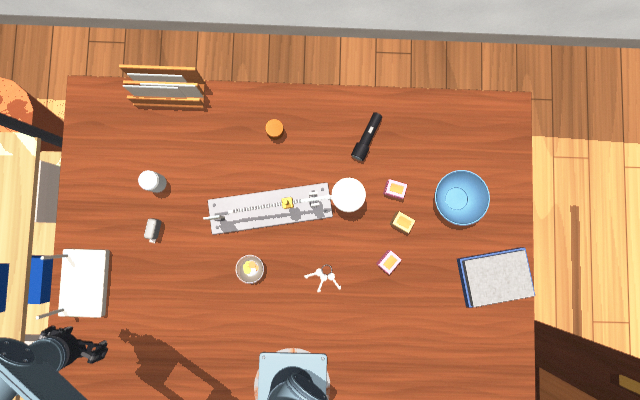

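```bash
python3 - <<'E'
import cv2,numpy as np
t=cv2.imread("pics/top0.png");s=cv2.imread("pics/scene0.png")
cv2.imwrite("pics/c1.png",np.vstack([cv2.resize(t[165:285,360:500][:,:100],(500,600),interpolation=cv2.INTER_CUBIC)]))
cv2.imwrite("pics/c2.png",cv2.resize(s[210:300,210:330],(800,600),interpolation=cv2.INTER_CUBIC))
cv2.imwrite("pics/c3.png",cv2.resize(t[165:245,200:380],(800,356),interpolation=cv2.INTER_CUBIC))
cv2.imwrite("pics/c4.png",cv2.resize(s[130:250,280:380],(500,600),interpolation=cv2.INTER_CUBIC))
E
```

```text
(no output)
```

View pics/c1.png

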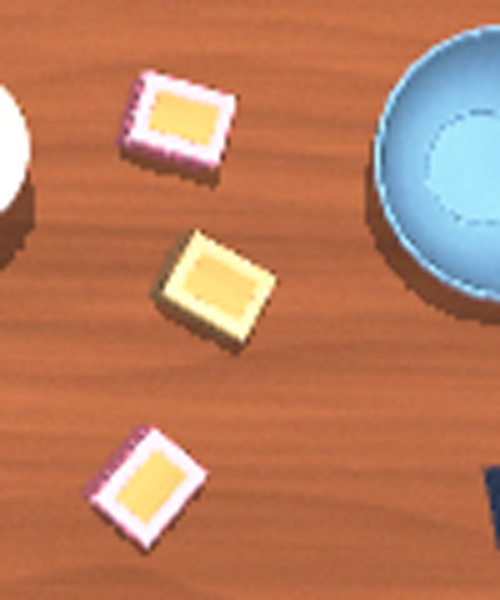

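View pics/c2.png

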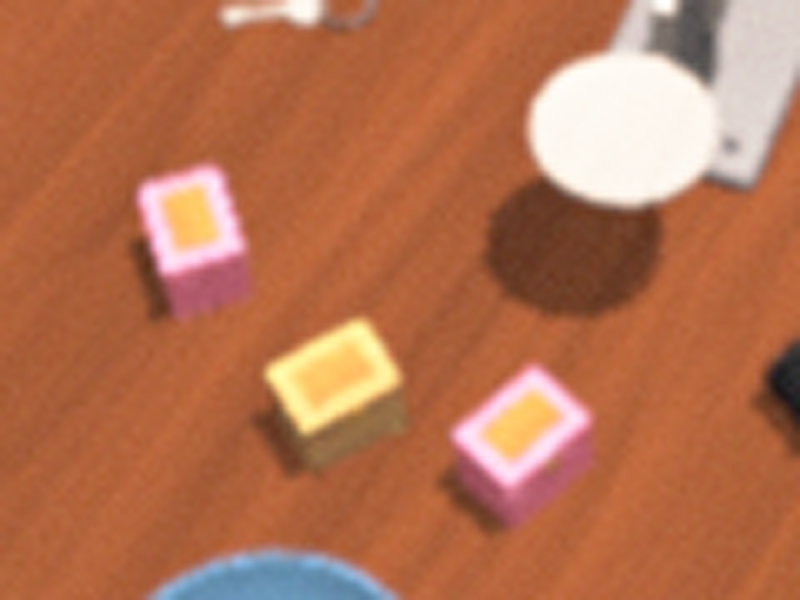

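View pics/c3.png

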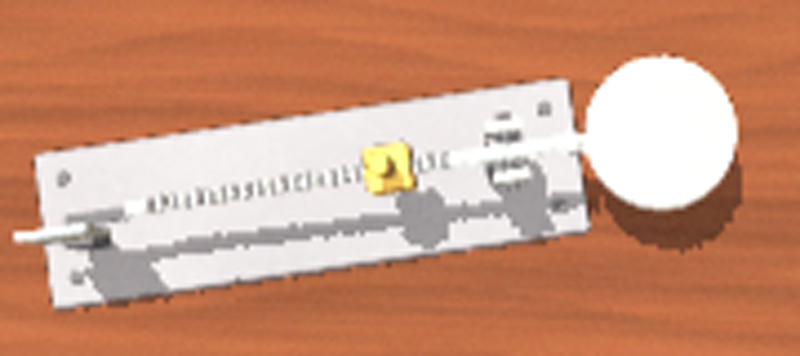

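View pics/c4.png

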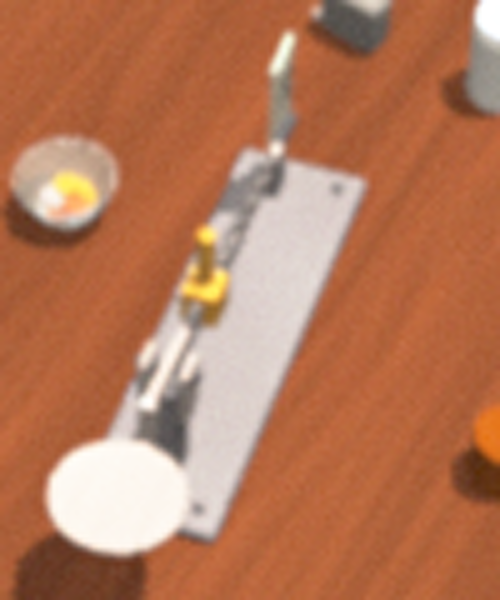

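```bash
cat > h.py <<'E'
import numpy as np,cv2
from scipy.optimize import least_squares
def load(n,f=None):
    d=np.load(f or f"pics/{n}.npz");return d["K"],d["P"]
C={n:load(n) for n in("scene","top")}
def proj(n,X):
    K,P=C[n];X=np.atleast_2d(X);c=(X-P[:3,3])@P[:3,:3];u=c@K.T;return u[:,:2]/u[:,2:]
def tri(obs):
    return least_squares(lambda p:np.concatenate([(proj(n,p)[0]-o) for n,o in obs]),[.45,0,.1])
def onz(n,uv,z):
    K,P=C[n];r=P[:3,:3]@np.linalg.solve(K,[uv[0],uv[1],1]);return P[:3,3]+r*(z-P[2,3])/r[2]
def R2(a):return np.array([[np.cos(a),-np.sin(a)],[np.sin(a),np.cos(a)]])
def fit(pts,obs,x0,shift=True):
    # pts local 3d; obs list (cam, idx, uv)
    def f(p):
        r=[]
        for n,i,uv in obs:
            X=np.array([*(R2(p[2])@pts[i][:2]+p[:2]),pts[i][2]]);r+=list(proj(n,X)[0]-uv)
        return np.array(r)
    return least_squares(f,x0,x_scale=[.01,.01,.05])
E
python3 - <<'E'
from h import *
T=lambda x,y:np.array([360+x/5-.4,165+y/5-.4])
S=lambda x,y:np.array([210+x/6.667-.4,210+y/6.667-.4])
T3=lambda x,y:np.array([200+x/4.444-.4,165+y/4.444-.4])
S4=lambda x,y:np.array([280+x/5-.4,130+y/5-.4])
for n,o in (("top",[T(*p) for p in((197,230),(275,285),(240,342),(160,285))]),("scene",[S(*p) for p in((265,378),(362,320),(402,378),(303,434))])):
    W=np.array([onz(n,q,.05) for q in o]);print(n,np.round(W,4).tolist(),W.mean(0),np.linalg.norm(np.diff(W,axis=0),axis=1))
# foot corners
n="top";W=np.array([onz(n,T3(*q),.014) for q in((35,155),(568,78),(590,230),(55,307))]);print(np.round(W,4).tolist(),np.linalg.norm(np.diff(W,axis=0),axis=1))
n="scene";W=np.array([onz(n,S4(*q),.014) for q in((245,148),(367,183),(213,543))]);print(np.round(W,4).tolist(),np.linalg.norm(np.diff(W,axis=0),axis=1))
pts=np.array([[a,b,.014] for a,b in((.055,.325),(.055,-.055),(-.055,-.055),(-.055,.325))])
obs=[("top",i,T3(*q)) for i,q in enumerate(((35,155),(568,78),(590,230),(55,307)))]
obsS=[("scene",0,S4(367,183)),("scene",3,S4(245,148)),("scene",1,S4(213,543))]
for o in(obs,obsS,obs+obsS):
    r=fit(pts,o,[.5,0,0.1]);print(r.x,np.degrees(r.x[2]),np.round(r.fun,1))
# pan & knob top triangulate
im={k:np.load(f"pics/{k}.npz")["c"] for k in C}
print(tri([("top",T3(661,132)),("scene",S4(117,494))]).x)
r=tri([("top",T3(387,166)),("scene",S4(205,231))]);print("knobtop",r.x,r.fun)
E
```

```text
top [[0.5457, -0.3089, 0.05], [0.5136, -0.357, 0.05], [0.4784, -0.3359, 0.05], [0.5116, -0.2866, 0.05]] [ 0.51233932 -0.3220842   0.05      ] [0.05784913 0.04105275 0.05938236]
scene [[0.484, -0.3455, 0.05], [0.5083, -0.291, 0.05], [0.5462, -0.3095, 0.05], [0.5201, -0.3627, 0.05]] [ 0.51467647 -0.32716287  0.05      ] [0.05966829 0.0421522  0.05917257]
[[0.5647, 0.2814, 0.014], [0.6305, -0.0901, 0.014], [0.5237, -0.1083, 0.014], [0.4593, 0.2625, 0.014]] [0.37735182 0.10832644 0.37633085]
[[0.4606, 0.2602, 0.014], [0.5685, 0.2767, 0.014], [0.6349, -0.0972, 0.014]] [0.10911213 0.379833  ]
[ 0.56791947 -0.04663063  0.17362564] 9.948016253786287 [-0.5 -0.4  0.4 -0.3  0.6  0.2 -0.5  0.5]
[ 0.5708616  -0.05206601  0.17324509] 9.926212664064508 [ 0.2 -0.1 -0.2  0.2 -0.  -0.1]
[ 0.56844811 -0.0478076   0.17275617] 9.89819963770183 [-0.1 -0.7  0.8 -0.5  1.   0.  -0.2  0.3  0.2 -0.9 -0.1 -0.6 -0.  -1.2]
[ 0.58538025 -0.14727214  0.10696709]
knobtop [0.55247633 0.02976443 0.19452953] [-0.24377274 -0.36534605 -0.5812566   0.07380983]
```

```bash
python3 - <<'E'
from h import *
from scipy.spatial.transform import Rotation as R
q=[-0.695,0.697,-0.125,0.125];r=R.from_quat(q,scalar_first=True);print(r.as_matrix().round(3))
T=lambda x,y:np.array([360+x/5-.4,165+y/5-.4])
S=lambda x,y:np.array([210+x/6.667-.4,210+y/6.667-.4])
for n,o in (("top",[T(*p) for p in((145,70),(237,95),(217,165),(127,140))]),("top",[T(*p) for p in((148,425),(207,475),(147,547),(88,492))]),("scene",[S(*p) for p in((453,437),(533,365),(592,417),(513,487))]),("scene",[S(*p) for p in((137,185),(215,165),(245,245),(163,272))])):
    W=np.array([onz(n,q,.05) for q in o]);print(n,np.round(W,3).tolist(),W.mean(0))
E
```

```text
[[ 0.938 -0.     0.348]
 [-0.348 -0.003  0.938]
 [ 0.    -1.    -0.003]]
top [[0.643, -0.276, 0.05], [0.629, -0.333, 0.05], [0.586, -0.321, 0.05], [0.6, -0.265, 0.05]] [ 0.61448618 -0.29853272  0.05      ]
top [[0.427, -0.28, 0.05], [0.398, -0.317, 0.05], [0.354, -0.281, 0.05], [0.386, -0.245, 0.05]] [ 0.39094554 -0.28062891  0.05      ]
scene [[0.588, -0.325, 0.05], [0.601, -0.269, 0.05], [0.644, -0.279, 0.05], [0.631, -0.334, 0.05]] [ 0.61625083 -0.30177147  0.05      ]
scene [[0.354, -0.282, 0.05], [0.383, -0.25, 0.05], [0.427, -0.284, 0.05], [0.399, -0.32, 0.05]] [ 0.39083214 -0.28398047  0.05      ]
```

>>> servo_tool(
  increments=[
    [[0.016, -0.042, 0, 0, 0, -5], [0.016, -0.042, 0, 0, 0, -5], [0.016, -0.042, 0, 0, 0, -5], [0.016, -0.042, 0, 0, 0, -5], [0.016, -0.042, 0, 0, 0, -5], [0.016, -0.042, 0, 0, 0, -5], [0.016, -0.042, 0, 0, 0, -5], [0.016, -0.042, 0, 0, 0, -5], [0.016, -0.042, 0, 0, 0, -5], [0.016, -0.042, 0, 0, 0, -5], [0.016, -0.042, 0, 0, 0, -5], [0.016, -0.042, 0, 0, 0, -5], [0.016, -0.042, 0, 0, 0, -5], [0.016, -0.042, 0, 0, 0, -5], [0.016, -0.042, 0, 0, 0, -5], [0.016, -0.042, 0, 0, 0, -5], [0.016, -0.042, 0, 0, 0, -5], [0.016, -0.042, 0, 0, 0, -5], [0.016, -0.042, 0, 0, 0, -5], [0.016, -0.042, 0, 0, 0, -5]],
  ],
  gripper=0.8,
)

```text
t: 2.1
eef_pos: [0.5117, -0.3261, 0.2417]
tool_rot: [0.35, -0.35, 0.615, -0.614]
wrist_force: [0.0, -0.0, 0.6]
finger_gap: 0.798
```

>>> servo_tool(
  increments=[
    [[0.002, 0.0016, -0.04, 0, 0, 0], [0, 0, -0.04, 0, 0, 0], [0, 0, -0.04, 0, 0, 0], [0, 0, -0.02, 0, 0, 0], [0, 0, 0, 0, 0, 0]],
  ],
)

```text
t: 2.6
eef_pos: [0.5113, -0.3209, 0.098]
tool_rot: [0.35, -0.352, 0.617, -0.611]
wrist_force: [0.2, 0.8, -0.4]
finger_gap: 0.8
```

```bash
cat > snap.py <<'E'
import sys,cv2,numpy as np
from station import cams
# args: tag cam x0 y0 x1 y1 scale
tag,n=sys.argv[1:3];x0,y0,x1,y1=map(int,sys.argv[3:7]);s=float(sys.argv[7])
d=cams.capture(n);c=d["color"];np.savez(f"pics/{tag}.npz",K=d["camera_matrix"],P=d["pose"],c=c)
cv2.imwrite(f"pics/{tag}.png",cv2.resize(c[y0:y1,x0:x1,::-1],None,fx=s,fy=s,interpolation=cv2.INTER_CUBIC))
E
python3 snap.py g1 scene 210 190 330 290 6; python3 snap.py g1t top 350 165 450 285 5
```

```text
(no output)
```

View pics/g1.png

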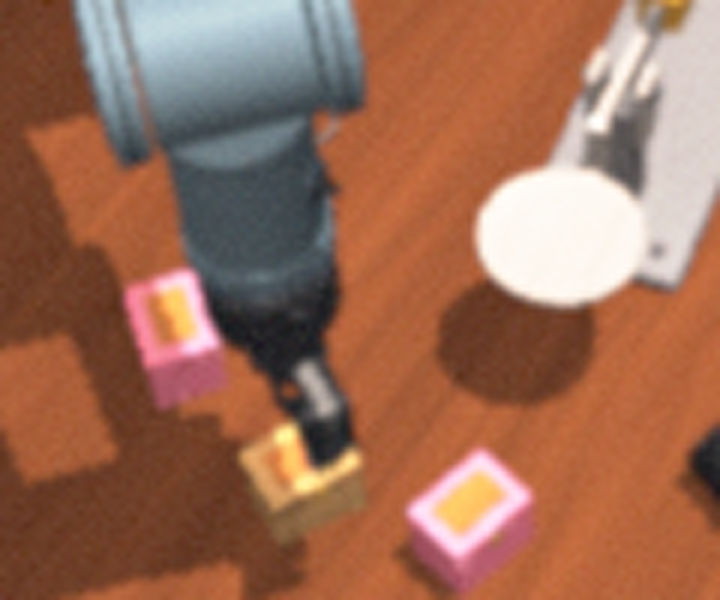

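View pics/g1t.png

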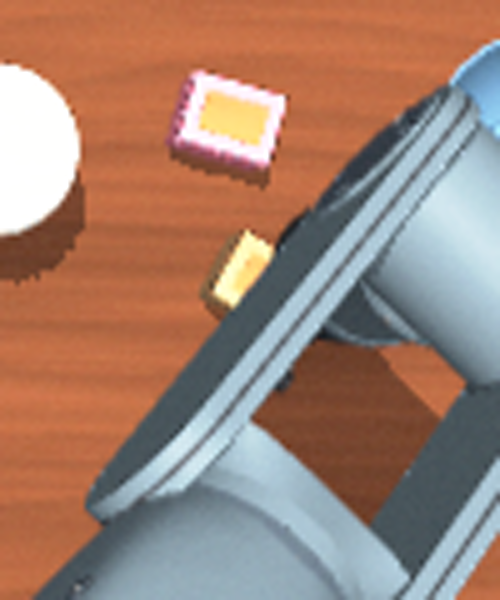

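```bash
python3 -c "
from station import status
import numpy as np
s=status.read_state();print({k:np.round(v,4).tolist() for k,v in s.items()})"
```

```text
{'t': 2.7, 'joints': [-0.7449, 0.48, 1.571, 0.0, 1.0912, -0.2146], 'joint_vel': [0.0005, -0.0316, -0.0311, -0.0008, 0.0005, -0.0006], 'joint_torque': [-0.0337, -51.2884, -23.904, -0.0045, 0.0597, 0.0], 'eef_pos': [0.5137, -0.3229, 0.1024], 'tool_rot': [0.3515, -0.3515, 0.6138, -0.6134], 'wrist_force': [0.1211, -0.2138, 0.5161], 'ft_torque': [-0.0063, -0.0142, -0.009], 'finger_gap': 0.7993}
```

>>> servo_tool(
  increments=[
    [[0, -0.001, -0.03, 0, 0, 0], [0, 0, -0.03, 0, 0, 0], [0, 0, -0.016, 0, 0, 0], [0, 0, 0, 0, 0, 0], [0, 0, 0, 0, 0, 0]],
  ],
)

```text
t: 3.2
eef_pos: [0.5147, -0.3248, 0.0282]
tool_rot: [-0.352, 0.351, -0.613, 0.615]
wrist_force: [0.0, -1.0, 1.0]
finger_gap: 0.803
```

>>> servo_tool(
  increments=[
    [[0, 0, 0, 0, 0, 0], [0, 0, 0, 0, 0, 0], [0, 0, 0, 0, 0, 0], [0, 0, 0, 0, 0, 0], [0, 0, 0, 0, 0, 0], [0, 0, 0, 0, 0, 0], [0, 0, 0, 0, 0, 0], [0, 0, 0, 0, 0, 0]],
  ],
  gripper=0.3,
  grip_force=25,
)

```text
t: 4.0
eef_pos: [0.5144, -0.3246, 0.0283]
tool_rot: [-0.352, 0.351, -0.613, 0.615]
wrist_force: [-0.1, 0.5, 6.3]
finger_gap: 0.511
```

```bash
python3 -c "
from station import status
import numpy as np
s=status.read_state();print({k:np.round(v,4).tolist() for k,v in s.items()})"; python3 snap.py g2 scene 210 190 330 290 6
```

```text
{'t': 4.0, 'joints': [-0.7461, 0.5707, 1.6311, -0.0, 0.9367, -0.2158], 'joint_vel': [-0.0013, 0.0003, -0.0001, 0.0001, -0.0, 0.002], 'joint_torque': [-0.1505, -51.3814, -21.1515, 0.0256, -0.5908, 0.0016], 'eef_pos': [0.5144, -0.3246, 0.0283], 'tool_rot': [-0.3518, 0.3512, -0.6125, 0.6146], 'wrist_force': [-0.126, 0.5091, 6.2966], 'ft_torque': [0.225, 0.2898, -0.0197], 'finger_gap': 0.5112}
```

View pics/g2.png

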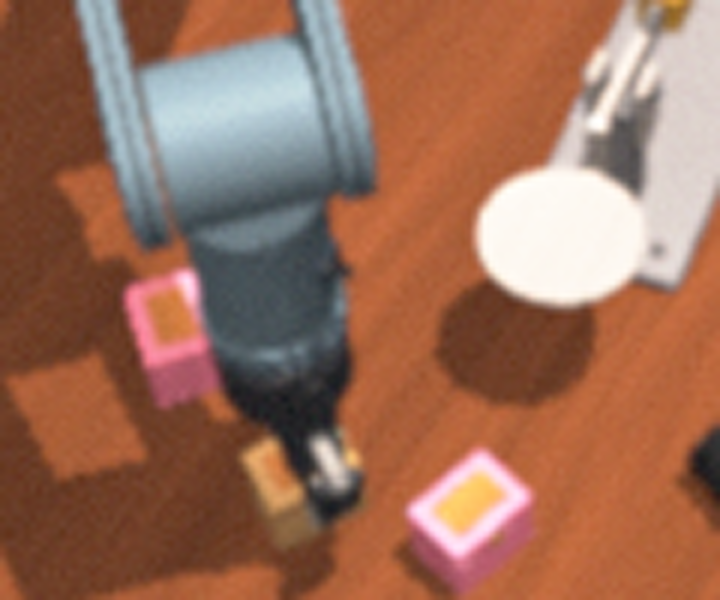

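>>> servo_tool(
  increments=[
    [[0, 0, 0.01, 0, 0, 0], [0, 0, 0.02, 0, 0, 0], [0, 0, 0.03, 0, 0, 0], [0, 0, 0.03, 0, 0, 0], [0, 0, 0.03, 0, 0, 0], [0, 0, 0.03, 0, 0, 0], [0.004, 0.01, 0, 0, 0, 2], [0.008, 0.02, 0, 0, 0, 4], [0.008, 0.02, 0, 0, 0, 5], [0.008, 0.02, 0, 0, 0, 5], [0.008, 0.02, 0, 0, 0, 5], [0.008, 0.02, 0, 0, 0, 5], [0.008, 0.02, 0, 0, 0, 5], [0.008, 0.02, 0, 0, 0, 5], [0.008, 0.02, 0, 0, 0, 3], [0.004, 0.007, 0, 0, 0, 1], [0, 0, 0, 0, 0, 0], [0, 0, 0, 0, 0, 0], [0, 0, 0, 0, 0, 0]],
  ],
)

```text
t: 5.95
eef_pos: [0.5852, -0.1478, 0.1761]
tool_rot: [-0.54, 0.54, -0.457, 0.457]
wrist_force: [0.3, 0.1, -2.4]
finger_gap: 0.515
```

```bash
cat > st.py <<'E'
from station import status
import numpy as np
from scipy.spatial.transform import Rotation as R
s=status.read_state();m=R.from_quat(s["tool_rot"],scalar_first=True).as_matrix()
print(s["t"],np.round(s["eef_pos"],4),"F",np.round(s["wrist_force"],2),"T",np.round(s["ft_torque"],3),"gap",s["finger_gap"],"jaw",np.round(np.degrees(np.arctan2(m[1,2],m[0,2])),2),"tooly",np.round(m[:,1],3))
E
python3 st.py; python3 st.py; python3 snap.py g3 scene 240 150 380 250 5.5;python3 snap.py g3t top 280 130 400 230 6
```

```text
5.95 [ 0.5852 -0.1478  0.1761] F [ 0.33  0.1  -2.37] T [ 0.014 -0.028  0.025] gap 0.5153758719570497 jaw 9.53 tooly [-0. -0. -1.]
5.95 [ 0.5852 -0.1478  0.1761] F [ 0.33  0.1  -2.37] T [ 0.014 -0.028  0.025] gap 0.5153758719570497 jaw 9.53 tooly [-0. -0. -1.]
```

View pics/g3.png

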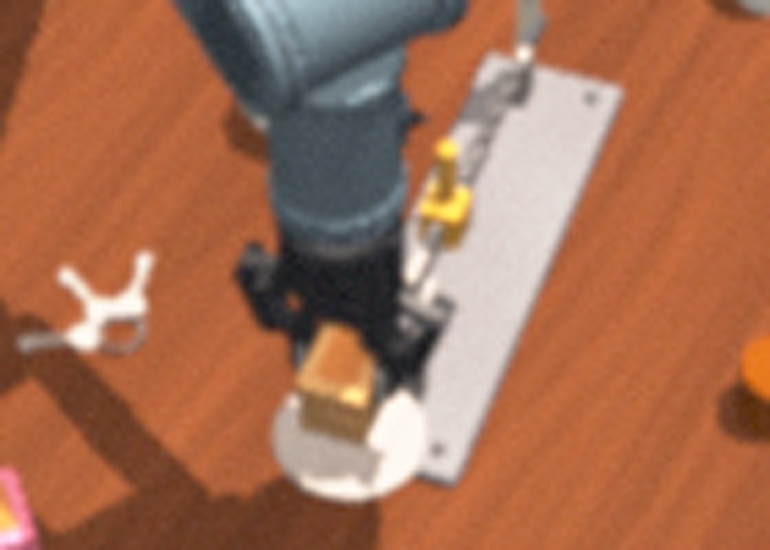

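View pics/g3t.png

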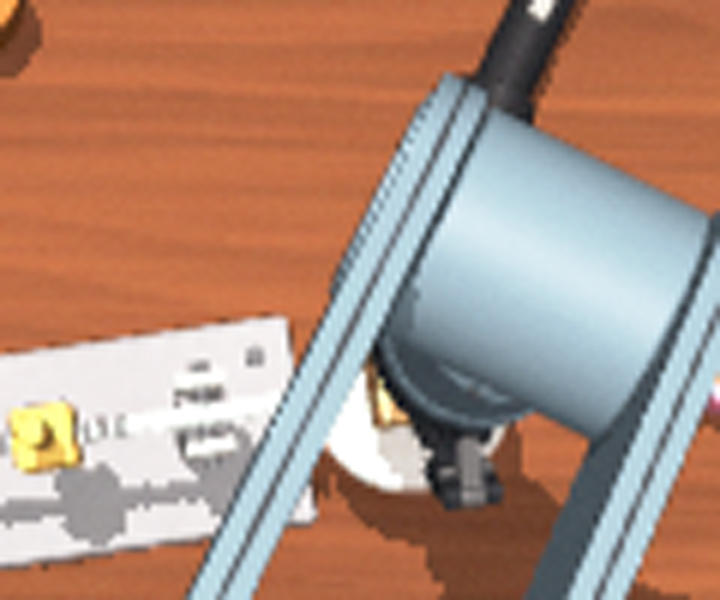

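```bash
python3 - <<'E'
from h import *
S=lambda x,y:np.array([240+x/5.5-.4,150+y/5.5-.4])
for q,z in(((303,430),.149),((362,443),.149),((297,385),.199),((373,405),.199)):print(onz("scene",S(*q),z))
a=np.radians(9.7);Ry=np.array([-np.sin(a),np.cos(a)]);Rx=np.array([np.cos(a),np.sin(a)])
for off in(-.01,0,.01):
  c=np.array([.5852,-.1478])+Ry*off
  for z in(.149,.199):
    for sx in(-1,1): print(off,z,((proj("scene",[*(c-Ry*.029+sx*Rx*.022),z])[0]-[240-.4,150-.4])*5.5).round())
E
```

```text
[ 0.57472609 -0.18318318  0.149     ]
[ 0.61181232 -0.17306916  0.149     ]
[ 0.57381846 -0.1844272   0.199     ]
[ 0.6217027  -0.17392259  0.199     ]
-0.01 0.149 [291. 435.]
-0.01 0.149 [356. 455.]
-0.01 0.199 [287. 389.]
-0.01 0.199 [354. 410.]
0 0.149 [297. 422.]
0 0.149 [362. 443.]
0 0.199 [293. 376.]
0 0.199 [360. 397.]
0.01 0.149 [303. 410.]
0.01 0.149 [368. 430.]
0.01 0.199 [299. 364.]
0.01 0.199 [366. 384.]
```

>>> servo_tool(
  increments=[
    [[0, 0.003, -0.01, 0, 0, 0], [0, 0, -0.012, 0, 0, 0], [0, 0, -0.006, 0, 0, 0], [0, 0, -0.003, 0, 0, 0], [0, 0, -0.002, 0, 0, 0], [0, 0, -0.002, 0, 0, 0], [0, 0, -0.002, 0, 0, 0], [0, 0, -0.002, 0, 0, 0], [0, 0, -0.002, 0, 0, 0], [0, 0, -0.002, 0, 0, 0], [0, 0, -0.002, 0, 0, 0], [0, 0, -0.002, 0, 0, 0], [0, 0, -0.002, 0, 0, 0], [0, 0, 0, 0, 0, 0], [0, 0, 0, 0, 0, 0]],
  ],
)

```text
t: 7.55
eef_pos: [0.5855, -0.1439, 0.1273]
tool_rot: [-0.54, 0.54, -0.456, 0.456]
wrist_force: [-0.3, 0.8, -0.3]
finger_gap: 0.516
```

```bash
python3 st.py;  python3 snap.py g4 scene 260 130 380 240 5.4
```

```text
7.55 [ 0.5855 -0.1439  0.1273] F [-0.26  0.82 -0.31] T [0.1   0.057 0.042] gap 0.5164797405783077 jaw 9.61 tooly [-0. -0. -1.]
```

View pics/g4.png

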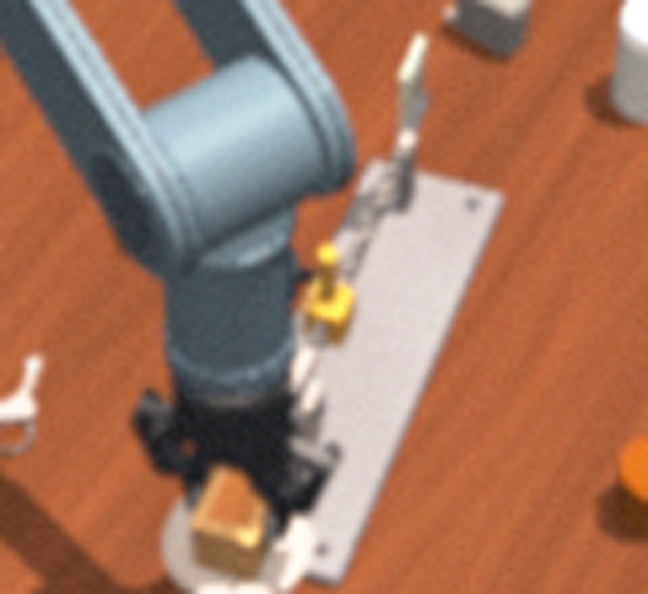

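>>> servo_tool(
  increments=[
    [[0, 0, -0.0015, 0, 0, 0], [0, 0, -0.0015, 0, 0, 0], [0, 0, -0.0015, 0, 0, 0], [0, 0, 0, 0, 0, 0], [0, 0, 0, 0, 0, 0]],
  ],
)

```text
t: 8.1
eef_pos: [0.5856, -0.1439, 0.1227]
tool_rot: [-0.54, 0.54, -0.456, 0.456]
wrist_force: [-0.3, 0.7, 0.0]
finger_gap: 0.512
```

```bash
python3 st.py
```

```text
8.1 [ 0.5856 -0.1439  0.1227] F [-0.28  0.67  0.04] T [ 0.191 -0.048 -0.039] gap 0.5118974977888756 jaw 9.62 tooly [-0. -0. -1.]
```

>>> servo_tool(
  increments=[
    [[0, 0, 0, 0, 0, 0], [0, 0, 0, 0, 0, 0], [0, 0, 0, 0, 0, 0], [0, 0, 0, 0, 0, 0], [0, 0, 0, 0, 0, 0], [0, 0, 0.01, 0, 0, 0], [0, 0, 0.02, 0, 0, 0], [0, 0, 0.03, 0, 0, 0], [0, 0, 0.04, 0, 0, 0], [0, 0, 0.04, 0, 0, 0], [-0.02, 0, 0, 0, 0, 0], [-0.04, 0, 0, 0, 0, 0], [-0.04, 0, 0, 0, 0, 0], [-0.04, 0, 0, 0, 0, 0], [-0.04, 0, 0, 0, 0, 0]],
  ],
  gripper=0.75,
)

```text
t: 9.6
eef_pos: [0.4041, -0.1436, 0.2635]
tool_rot: [-0.54, 0.54, -0.456, 0.457]
wrist_force: [1.3, -0.8, 0.7]
finger_gap: 0.751
```

```bash
python3 st.py;  python3 snap.py g5 scene 260 130 380 240 5.4;python3 snap.py g5t top 200 150 380 250 4.4
```

```text
9.6 [ 0.4041 -0.1436  0.2635] F [ 1.34 -0.75  0.66] T [-0.046 -0.015 -0.003] gap 0.75148841729223 jaw 9.64 tooly [ 0.001 -0.001 -1.   ]
```

View pics/g5.png

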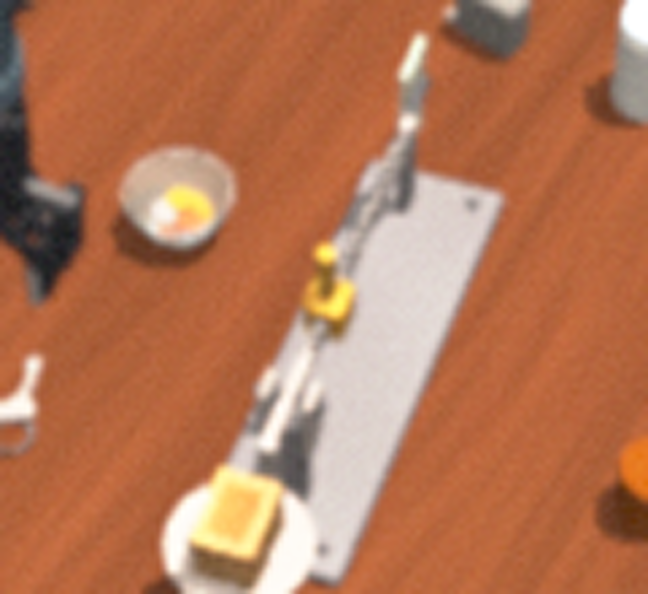

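View pics/g5t.png

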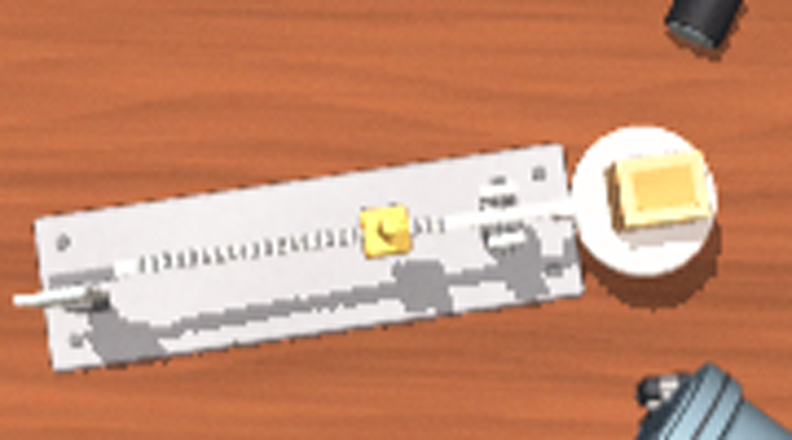

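```bash
cat > scale.py <<'E'
from h import *
o=np.array([.5695,-.049]);a=np.radians(9.9);ex=np.array([np.cos(a),np.sin(a),0]);ey=np.array([-np.sin(a),np.cos(a),0])
B={"scene":np.array([.0012,-.003,0]),"top":np.array([-.0013,.0025,0])}
def beam(th,y,h,x=0):
    # beam coords -> world (th>0 pointer down)
    return np.array([o[0],o[1],.13])+ex*x+ey*(y*np.cos(th)+h*np.sin(th))+np.array([0,0,1])*(-y*np.sin(th)+h*np.cos(th))
def solve_on_beam(n,uv,th,h):
    f=lambda p:proj(n,beam(th,p[0],h,p[1])+B[n])[0]-uv
    return least_squares(f,[0.05,0]).x
E
python3 - <<'E'
from scale import *
S=lambda x,y:np.array([260+x/5.4-.4,130+y/5.4-.4])
T=lambda x,y:np.array([200+x/4.4-.4,150+y/4.4-.4])
th=-.085
for n,q in(("top",T(645,203)),("scene",S(240,540))):print("pan",n,solve_on_beam(n,q,th,-.03))
for n,q in(("top",[T(*p) for p in((614,158),(700,150),(708,215),(626,226))]),("scene",[S(*p) for p in((219,466),(284,487),(244,560),(191,537))])):
    W=np.array([solve_on_beam(n,p,th,.02) for p in q]);print("box",n,W.round(4).tolist(),W.mean(0))
for n,q in(("scene",S(325,253)),("top",T(384,231))):print("knob",n,solve_on_beam(n,q,th,.066))
# block top corners
W=np.array([solve_on_beam("top",T(*p),th,.017) for p in((359,208),(406,204),(412,251),(364,259))]);print(W.mean(0),W)
E
```

```text
pan top [-0.09987327 -0.00231357]
pan scene [-0.09383919 -0.00097118]
box top [[-0.0742, 0.0257], [-0.1311, 0.0234], [-0.1297, -0.0192], [-0.0753, -0.019]] [-0.10258064  0.00272926]
box scene [[-0.0719, -0.0209], [-0.0729, 0.0248], [-0.1317, 0.0196], [-0.1272, -0.0186]] [-0.10094089  0.00121388]
knob scene [ 0.08033014 -0.00137565]
knob top [ 0.08258623 -0.00454969]
[ 0.07862768 -0.00058881] [[ 0.09322164  0.01591233]
 [ 0.06314618  0.01442651]
 [ 0.06357402 -0.01591137]
 [ 0.0945689  -0.01678273]]
```

>>> servo_tool(
  increments=[
    [[0.02, 0.017, 0, 0, 0, 0], [0.026, 0.022, 0, 0, 0, 0], [0.026, 0.022, 0, 0, 0, 0], [0.026, 0.022, 0, 0, 0, 0], [0.026, 0.022, 0, 0, 0, 0], [0.02, 0.017, 0, 0, 0, 0], [0.015, 0.012, 0, 0, 0, 0], [0, 0, -0.02, 0, 0, 0], [0, 0, -0.02, 0, 0, 0], [0, 0, -0.02, 0, 0, 0], [0, 0, -0.015, 0, 0, 0], [0, 0, 0, 0, 0, 0], [0, 0, 0, 0, 0, 0]],
  ],
  gripper=0.0,
)

```text
t: 11.0
eef_pos: [0.5652, -0.0098, 0.1884]
tool_rot: [0.54, -0.54, 0.456, -0.456]
wrist_force: [0.3, 0.0, 0.2]
finger_gap: 0.0
```

```bash
python3 st.py;  python3 snap.py h1 scene 260 120 380 230 5.4;python3 snap.py h1t top 200 150 380 250 4.4
```

```text
11.0 [ 0.5652 -0.0098  0.1884] F [0.27 0.02 0.21] T [0.017 0.027 0.002] gap 0.0003557678370873851 jaw 9.62 tooly [ 0.001 -0.    -1.   ]
```

View pics/h1.png

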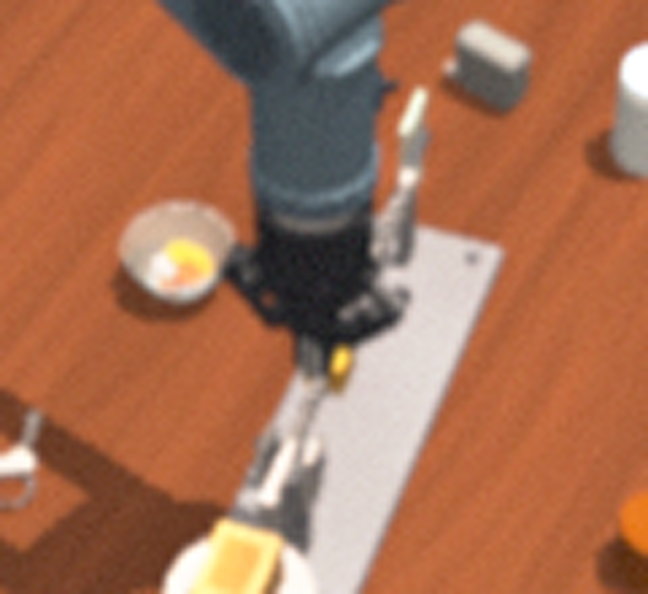

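View pics/h1t.png

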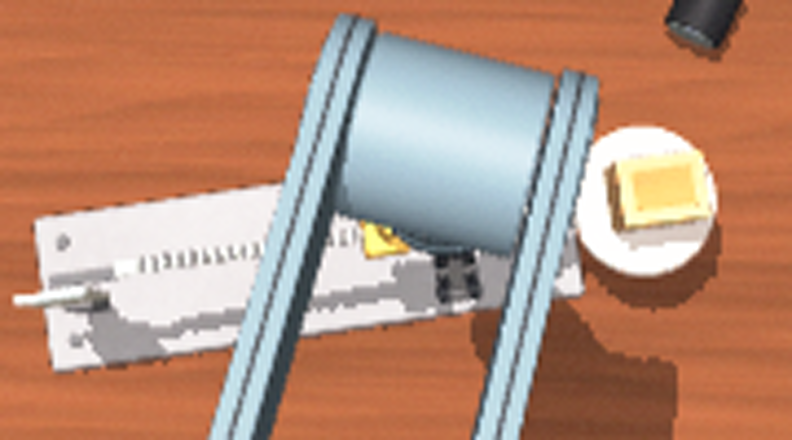

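>>> servo_tool(
  increments=[
    [[-0.002, 0, -0.01, 0, 0, 0], [-0.0009, 0.0049, 0, 0, 0, 0], [-0.0009, 0.0049, 0, 0, 0, 0], [-0.0005, 0.003, 0, 0, 0, 0], [-0.0003, 0.002, 0, 0, 0, 0], [-0.0003, 0.002, 0, 0, 0, 0], [-0.0003, 0.002, 0, 0, 0, 0], [-0.0003, 0.002, 0, 0, 0, 0], [-0.0003, 0.002, 0, 0, 0, 0], [-0.0003, 0.002, 0, 0, 0, 0]],
  ],
)

```text
t: 12.1
eef_pos: [0.5587, 0.0137, 0.1774]
tool_rot: [-0.54, 0.541, -0.456, 0.457]
wrist_force: [1.0, -2.7, -1.0]
finger_gap: -0.001
```

```bash
python3 st.py
```

```text
12.1 [0.5587 0.0137 0.1774] F [ 1.01 -2.68 -1.04] T [-0.37  -0.051  0.003] gap -0.0007199091623666969 jaw 9.58 tooly [-0.    -0.002 -1.   ]
```

>>> servo_tool(
  increments=[
    [[-0.0003, 0.002, 0, 0, 0, 0], [-0.0003, 0.002, 0, 0, 0, 0], [-0.0003, 0.002, 0, 0, 0, 0], [-0.0003, 0.002, 0, 0, 0, 0], [-0.0003, 0.002, 0, 0, 0, 0], [-0.0003, 0.002, 0, 0, 0, 0], [-0.0003, 0.002, 0, 0, 0, 0], [-0.0003, 0.002, 0, 0, 0, 0]],
  ],
)

```text
t: 12.9
eef_pos: [0.5559, 0.0313, 0.1778]
tool_rot: [0.54, -0.54, 0.457, -0.456]
wrist_force: [-0.3, -0.5, -0.5]
finger_gap: 0.0
```

```bash
python3 st.py; python3 snap.py h2 scene 260 120 380 230 5.4
```

```text
12.9 [0.5559 0.0313 0.1778] F [-0.27 -0.54 -0.52] T [ 0.004 -0.009  0.034] gap 0.00044196006872080994 jaw 9.61 tooly [-0.  0. -1.]
```

View pics/h2.png

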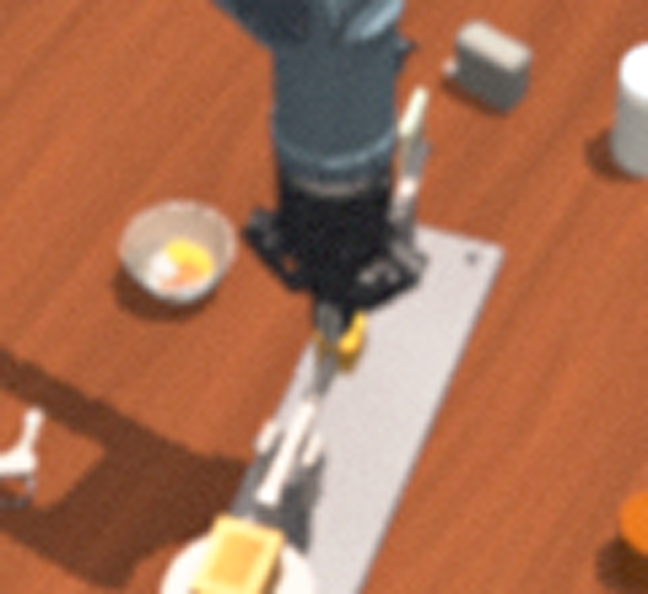

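>>> servo_tool(
  increments=[
    [[-0.0003, 0.002, 0, 0, 0, 0], [-0.0003, 0.002, 0, 0, 0, 0], [-0.0004, 0.002, 0, 0, 0, 0], [-0.0003, 0.002, 0, 0, 0, 0], [-0.0004, 0.002, 0, 0, 0, 0], [-0.0003, 0.002, 0, 0, 0, 0], [-0.0004, 0.002, 0, 0, 0, 0], [-0.0003, 0.002, 0, 0, 0, 0], [-0.0004, 0.002, 0, 0, 0, 0], [-0.0003, 0.002, 0, 0, 0, 0], [0.0009, -0.005, 0, 0, 0, 0], [0.0017, -0.01, 0, 0, 0, 0], [0, 0, 0, 0, 0, 0], [0, 0, 0, 0, 0, 0], [0, 0, 0, 0, 0, 0], [0, 0, 0, 0, 0, 0]],
  ],
)

```text
t: 14.55
eef_pos: [0.5552, 0.0362, 0.1778]
tool_rot: [0.54, -0.54, 0.456, -0.456]
wrist_force: [0.1, 0.1, 0.2]
finger_gap: -0.0
```

```bash
python3 st.py; python3 snap.py h3 scene 260 120 380 230 5.4;python3 snap.py h3t top 200 150 380 250 4.4
```

```text
14.55 [0.5552 0.0362 0.1778] F [0.14 0.14 0.19] T [ 0.018 -0.038 -0.047] gap -0.00016289563134136583 jaw 9.62 tooly [-0.  0. -1.]
```

View pics/h3.png

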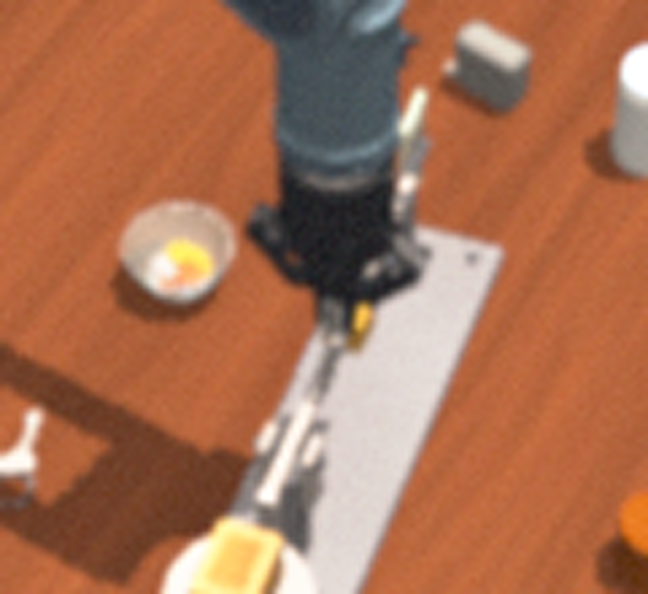

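View pics/h3t.png

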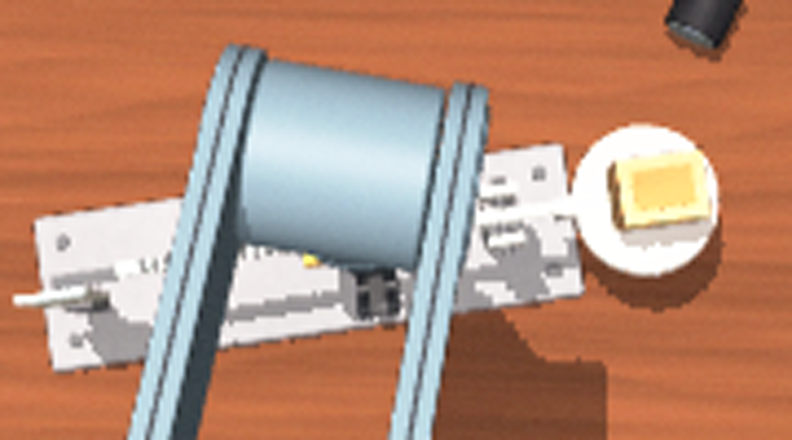

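```bash
python3 - <<'E'
from scale import *
for th in(-.085,-.033,0,.033,.085):
  print(th,"ptr",[(proj(n,beam(th,.292,0)+B[n])[0]).round(1) for n in C],"pan",[proj(n,beam(th,-.1,-.03)+B[n])[0].round(1) for n in C],"boxtop",[proj(n,beam(th,-.1,.02)+B[n])[0].round(1) for n in C])
E
python3 - <<'E'
import numpy as np,cv2
a=[np.load(f"pics/{f}.npz")["c"][130:170,315:355,::-1] for f in("scene","g5","h3")]
cv2.imwrite("pics/ptr.png",cv2.resize(np.hstack(a),None,fx=6.6,fy=6.6,interpolation=cv2.INTER_CUBIC))
E
```

```text
-0.085 ptr [array([339.1, 144.9]), array([211. , 212.6])] pan [array([303.7, 231.1]), array([346.1, 195. ])] boxtop [array([302.8, 224.1]), array([349.3, 193.2])]
-0.033 ptr [array([339.1, 147.4]), array([211.7, 212.9])] pan [array([303.4, 230.7]), array([346.9, 194.7])] boxtop [array([302.8, 223.1]), array([349.3, 193.1])]
0 ptr [array([339., 149.]), array([212.4, 213.1])] pan [array([303.3, 230.4]), array([347.4, 194.6])] boxtop [array([302.9, 222.4]), array([349.2, 193. ])]
0.033 ptr [array([339. , 150.7]), array([213.1, 213.3])] pan [array([303.2, 230.1]), array([347.8, 194.4])] boxtop [array([302.9, 221.7]), array([349.1, 192.9])]
0.085 ptr [array([338.8, 153.5]), array([214.4, 213.5])] pan [array([303. , 229.6]), array([348.4, 194.2])] boxtop [array([303. , 220.6]), array([348.8, 192.8])]
```

View pics/ptr.png

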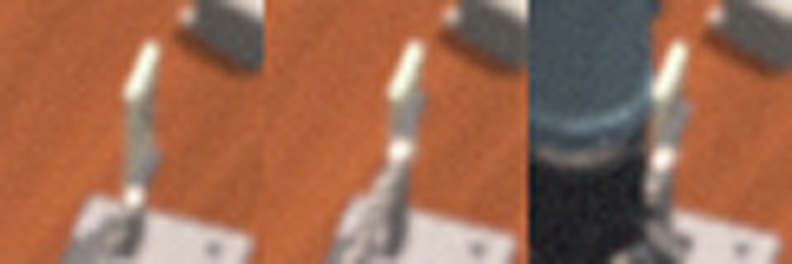

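>>> servo_tool(
  increments=[
    [[0, 0, 0, 0, 0, 0], [0, 0, 0, 0, 0, 0], [0, 0, 0, 0, 0, 0], [0, 0, 0, 0, 0, 0], [0, 0, 0, 0, 0, 0], [0, 0, 0, 0, 0, 0], [0, 0, 0, 0, 0, 0], [0, 0, 0, 0, 0, 0], [0, 0, 0, 0, 0, 0], [0, 0, 0, 0, 0, 0], [0, 0, 0, 0, 0, 0], [0, 0, 0, 0, 0, 0]],
  ],
)

```text
t: 15.85
eef_pos: [0.5553, 0.036, 0.1778]
tool_rot: [-0.54, 0.54, -0.456, 0.456]
wrist_force: [-0.4, -0.7, -0.9]
finger_gap: -0.005
```

```bash
cat > ang.py <<'E'
import sys,cv2,numpy as np
from station import cams
d=[np.load(f"pics/{f}.npz")["c"].astype(float) for f in("scene","g5")]
N=int(sys.argv[1])
c=np.mean([cams.capture("scene")["color"].astype(float) for _ in range(N)],0)
# column profile of bright dot cols 332-339, rows 145-166
def row(im):
    g=im[143:166,331:340].min(2).max(1) # bright in all channels
    return g
def dot(im):
    sub=im[146:164,331:340].min(2); w=np.clip(sub-175,0,None); 
    return (w*np.arange(146,164)[:,None]).sum()/max(w.sum(),1e-9),w.sum()
cur=[dot(x) for x in d+[c]];print(cur)
r=[k[0] for k in cur];print("theta~",.085-.17*(r[0]-r[2])/(r[0]-r[1]))
cv2.imwrite(f"pics/{sys.argv[2]}.png",cv2.resize(np.hstack([x[130:170,315:355,::-1] for x in d+[c]]).astype(np.uint8),None,fx=6.6,fy=6.6,interpolation=cv2.INTER_CUBIC))
E
python3 ang.py 2 ptr2; python3 st.py
```

```text
[(np.float64(160.39903846153845), np.float64(208.0)), (np.float64(154.14527027027026), np.float64(296.0)), (np.float64(155.36105476673427), np.float64(246.5))]
theta~ -0.0519505875373726
15.95 [0.5553 0.036  0.1778] F [ 0.    0.83 -0.28] T [-0.007 -0.023  0.019] gap -0.00022600893790770404 jaw 9.61 tooly [ 0.  0. -1.]
```

View pics/ptr2.png

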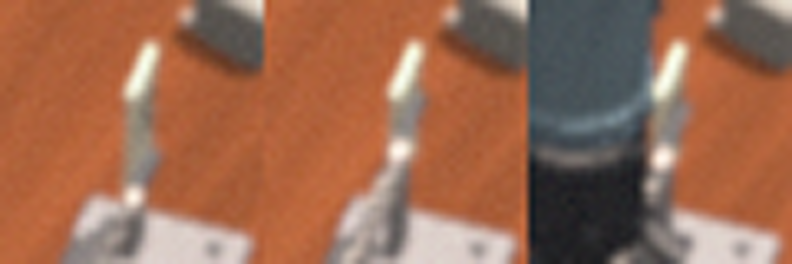

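>>> servo_tool(
  increments=[
    [[-0.0012, 0.007, 0, 0, 0, 0], [-0.0007, 0.004, 0, 0, 0, 0], [-0.0003, 0.002, 0, 0, 0, 0], [-0.0003, 0.0015, 0, 0, 0, 0], [-0.0002, 0.001, 0, 0, 0, 0], [-0.0002, 0.001, 0, 0, 0, 0], [-0.0002, 0.001, 0, 0, 0, 0], [0, 0, 0, 0, 0, 0]],
  ],
)

```text
t: 16.75
eef_pos: [0.5521, 0.0541, 0.178]
tool_rot: [0.54, -0.54, 0.456, -0.456]
wrist_force: [-0.6, 0.3, 0.5]
finger_gap: -0.002
```

```bash
python3 st.py;python3 ang.py 1 ptr3
```

```text
16.75 [0.5521 0.0541 0.178 ] F [-0.55  0.28  0.55] T [ 0.02  -0.005  0.032] gap -0.00218017121658696 jaw 9.63 tooly [ 0.     0.001 -1.   ]
[(np.float64(160.39903846153845), np.float64(208.0)), (np.float64(154.14527027027026), np.float64(296.0)), (np.float64(153.8181818181818), np.float64(88.0))]
theta~ -0.09389144515024946
```

>>> servo_tool(
  increments=[
    [[-0.0002, 0.001, 0, 0, 0, 0], [-0.0002, 0.001, 0, 0, 0, 0], [-0.0002, 0.001, 0, 0, 0, 0], [0, 0, 0, 0, 0, 0]],
  ],
)

```text
t: 17.2
eef_pos: [0.5515, 0.0567, 0.1778]
tool_rot: [0.54, -0.54, 0.456, -0.456]
wrist_force: [-0.7, -0.5, 0.2]
finger_gap: 0.002
```

```bash
python3 st.py; python3 snap.py h4 scene 300 110 380 210 6;python3 snap.py h4t top 200 150 380 250 4.4
```

```text
17.2 [0.5515 0.0567 0.1778] F [-0.68 -0.55  0.2 ] T [ 0.073 -0.014 -0.041] gap 0.0021668485225467887 jaw 9.62 tooly [-0.  0. -1.]
```

View pics/h4.png

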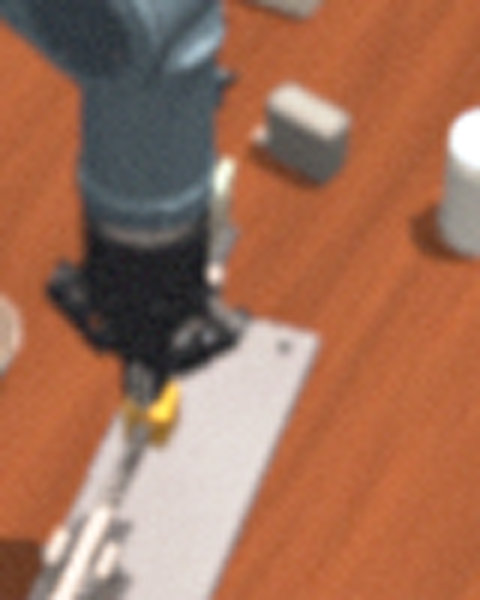

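View pics/h4t.png

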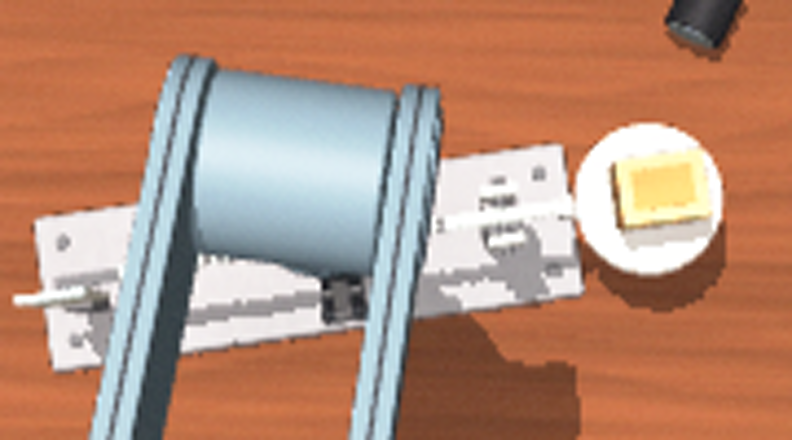

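>>> servo_tool(
  increments=[
    [[-0.0002, 0.001, 0, 0, 0, 0], [-0.0002, 0.001, 0, 0, 0, 0], [0, 0, 0, 0, 0, 0]],
  ],
)

```text
t: 17.6
eef_pos: [0.5511, 0.0586, 0.1778]
tool_rot: [0.54, -0.54, 0.456, -0.456]
wrist_force: [-0.1, 0.0, 0.3]
finger_gap: 0.0
```

```bash
python3 st.py; python3 ang.py 1 ptr4
```

```text
17.6 [0.5511 0.0586 0.1778] F [-0.09  0.01  0.26] T [0.034 0.026 0.023] gap 4.5679037934787155e-05 jaw 9.62 tooly [-0.  0. -1.]
[(np.float64(160.39903846153845), np.float64(208.0)), (np.float64(154.14527027027026), np.float64(296.0)), (np.float64(155.0), np.float64(5.0))]
theta~ -0.0617653597623052
```

View pics/ptr4.png

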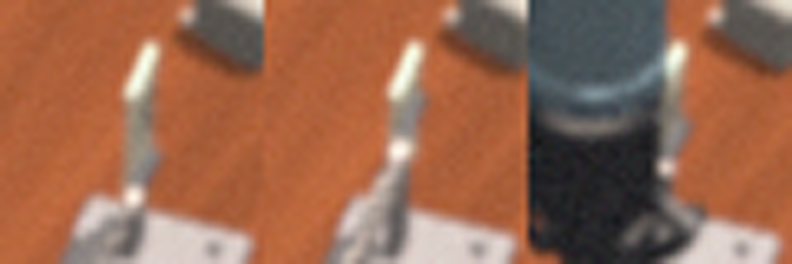

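>>> servo_tool(
  increments=[
    [[0.0009, -0.005, 0, 0, 0, 0], [0.0017, -0.01, 0, 0, 0, 0], [0, 0, 0.02, 0, 0, 0], [0, 0, 0.03, 0, 0, 0], [-0.03, -0.01, 0.02, 0, 0, 0], [-0.04, 0, 0, 0, 0, 0], [-0.04, 0, 0, 0, 0, 0], [-0.04, 0, 0, 0, 0, 0], [-0.02, 0, 0, 0, 0, 0], [0, 0, 0, 0, 0, 0], [0, 0, 0, 0, 0, 0], [0, 0, 0, 0, 0, 0], [0, 0, 0, 0, 0, 0], [0, 0, 0, 0, 0, 0], [0, 0, 0, 0, 0, 0], [0, 0, 0, 0, 0, 0], [0, 0, 0, 0, 0, 0], [0, 0, 0, 0, 0, 0], [0, 0, 0, 0, 0, 0], [0, 0, 0, 0, 0, 0]],
  ],
)

```text
t: 19.65
eef_pos: [0.3838, 0.0335, 0.2478]
tool_rot: [0.54, -0.54, 0.456, -0.456]
wrist_force: [-0.4, 0.3, 0.7]
finger_gap: -0.0
```

```bash
python3 st.py; python3 ang.py 3 ptr5;python3 snap.py h5 scene 260 120 380 230 5.4;python3 snap.py h5t top 200 150 380 250 4.4
```

```text
19.65 [0.3838 0.0335 0.2478] F [-0.4   0.33  0.74] T [-0.002 -0.008 -0.019] gap -6.450195364840419e-06 jaw 9.62 tooly [ 0. -0. -1.]
[(np.float64(160.39903846153845), np.float64(208.0)), (np.float64(154.14527027027026), np.float64(296.0)), (np.float64(157.86796116504854), np.float64(171.6666666666667))]
theta~ 0.016196180088020123
```

View pics/ptr5.png

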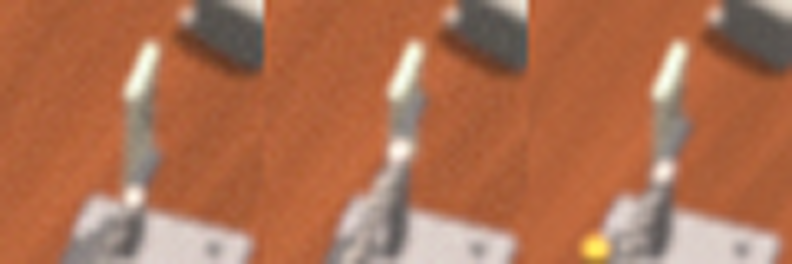

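View pics/h5.png

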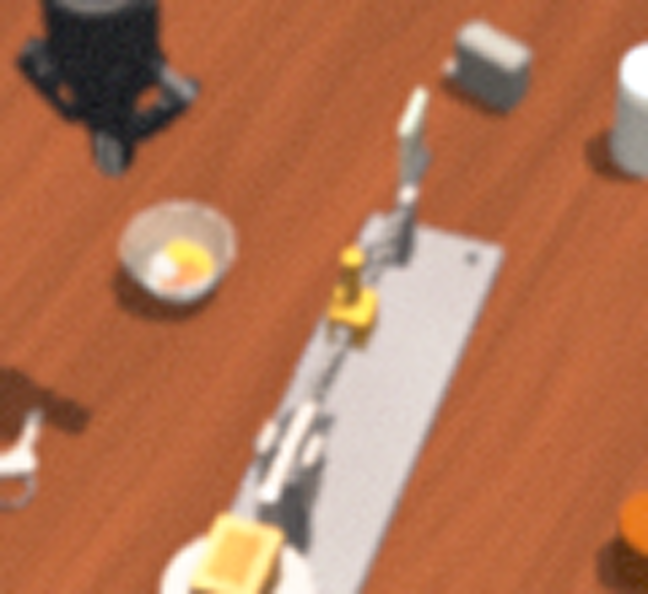

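View pics/h5t.png

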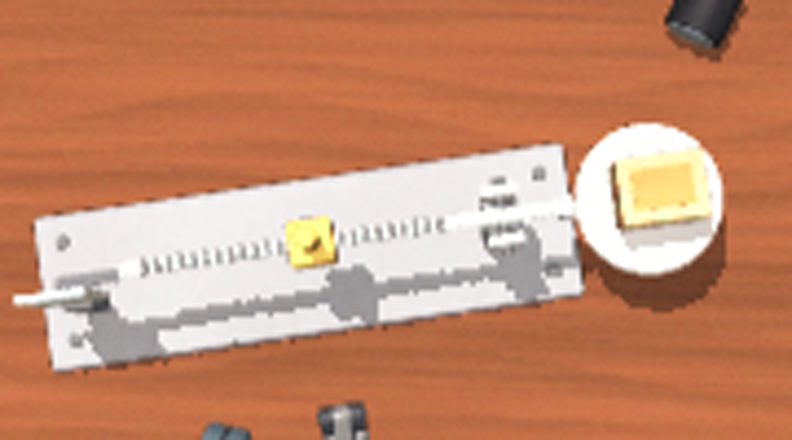

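```bash
python3 - <<'E'
import numpy as np,cv2
from station import cams
from scipy.ndimage import gaussian_filter1d
cap=[cams.capture("scene")["color"].astype(float) for _ in range(16)]
np.save("pics/fin.npy",np.array(cap))
def prof(im):
    return im[:,332:339].min(2).max(1)
L=lambda f:np.load(f"pics/{f}.npz")["c"].astype(float)
def peak(im):
    p=prof(im)[146:165];u=np.interp(np.linspace(0,18,361),np.arange(19),gaussian_filter1d(p,1.0));
    i=np.argmax(u);
    p=gaussian_filter1d(p,1.0);k=np.argmax(p);d=.5*(p[k-1]-p[k+1])/(p[k-1]-2*p[k]+p[k+1]);return 146+k+d
a=[peak(L("scene"))];b=[peak(L(f)) for f in("g5","g4")]
h=peak(L("h3"));f1=[peak(x) for x in cap[:8]];f2=[peak(x) for x in cap[8:]]
print(a,b,h,np.round(f1,2),np.round(f2,2))
m=np.mean(f1+f2);print("theta",-.085+.17*(m-b[0])/(a[0]-b[0]), "h3",-.085+.17*(h-b[0])/(a[0]-b[0]))
print(prof(L("scene"))[146:165],prof(L("g5"))[146:165],prof(np.mean(cap,0))[146:165].round(),sep="\n")
cv2.imwrite("pics/fin.png",cv2.resize(np.hstack([x[140:170,320:350,::-1] for x in(L("scene"),L("g5"),np.mean(cap,0))]).astype(np.uint8),None,fx=8.8,fy=8.8,interpolation=cv2.INTER_CUBIC))
E
```

```text
Traceback (most recent call last):
IndexError: index 19 is out of bounds for axis 0 with size 19
```

```bash
python3 - <<'E'
import numpy as np,cv2
cap=np.load("pics/fin.npy")
L=lambda f:np.load(f"pics/{f}.npz")["c"].astype(float)
ims={"scene":L("scene"),"g5":L("g5"),"h3":L("h3"),"f1":cap[:8].mean(0),"f2":cap[8:].mean(0)}
r={}
for k,x in ims.items():
    p=x[148:164,334:338].min(2).mean(1)
    i=max(j for j in range(2,15) if 1) if 0 else None
    c=[j for j in range(1,15) if p[j]>p[j-1] and p[j]>=p[j+1] and p[j]>150]
    print(k,p.round().astype(int).tolist(),[round(148+j+.5*(p[j-1]-p[j+1])/(p[j-1]-2*p[j]+p[j+1]),2) for j in c])
x=cap.mean(0)
cv2.imwrite("pics/fin.png",cv2.resize(np.hstack([x[140:170,320:350,::-1] for x in(L("scene"),L("g5"),x)]).astype(np.uint8),None,fx=8.8,fy=8.8,interpolation=cv2.INTER_CUBIC))
E
```

```text
scene [112, 111, 116, 119, 121, 125, 124, 123, 120, 121, 144, 170, 165, 141, 135, 126] [np.float64(159.33)]
g5 [122, 124, 138, 170, 200, 187, 150, 127, 120, 110, 96, 95, 94, 100, 115, 124] [np.float64(152.19)]
h3 [123, 124, 122, 127, 155, 190, 185, 152, 123, 114, 103, 90, 91, 94, 109, 124] [np.float64(153.38)]
f1 [120, 122, 123, 126, 123, 123, 148, 176, 171, 136, 109, 107, 102, 103, 118, 124] [np.float64(155.37)]
f2 [119, 122, 123, 125, 122, 123, 148, 176, 171, 136, 108, 106, 102, 103, 118, 124] [np.float64(155.36)]
```

View pics/fin.png

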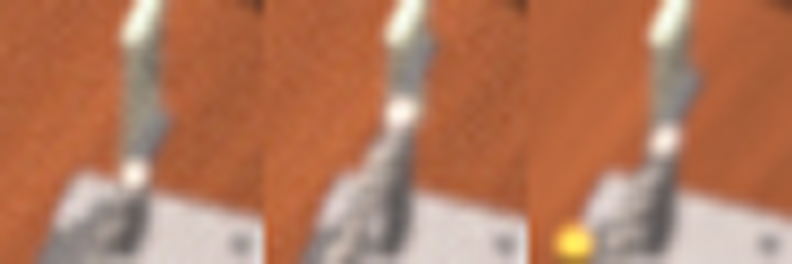

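```bash
python3 -c "
from station import order
print(order.hand_in())"; python3 snap.py end scene 0 0 640 400 1.2
```

```text
the job is handed in; nothing more can be done
None
the job is handed in; nothing more can be done
```

I set the pale wooden box upright on the pan, let go, and the pan side went down. I then nudged the sliding weight outwards by its knob with the closed fingers until the beam sat near level, backed the arm right off, and handed the job in at about 21 s.

**What the last checks showed**
- **Pointer:** the beam angle is about -0.006 to -0.009 rad, against the ±0.033 limit. Two averages taken about 0.4 s apart agreed to 0.01 px, so the beam was at rest.
- **Last notch:** the final push moved the pointer by about +0.047 rad, which matches one 8 mm notch.
- **Box:** after release its centre measured within about 5 mm of the pan's centre. Later pictures showed it still upright and in the same place.
- **Forces:** between moves, the wrist read at most 2.7 N while pushing the weight and under 1 N while setting the box down. The highest reading in the run was 6.3 N, when gripping the box on the cabinet top.
- **Bystanders:** none were touched as far as I could see. I did not measure them.

**Checks that disagreed or failed**
- My first angle estimate gave +0.016 rad. It was thrown off by other bright pixels near the pointer, though it was still inside the limits.
- The two cameras differed by about 5 mm in y, so I used the average.
- The picture I tried to take after handing in was refused, so there is no image of the final state.

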